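# Open the tape measure's bay of a bypass-door cabinet

## Task

I need the tape measure out of the small clear-doored cabinet: open its bay by sliding the end door in front of it all the way along its track until it is fully behind the middle door. Leave the other end door and the middle door as they are, and leave the tape measure standing in its bay.

Things in the scene. Friction and masses are not known exactly. Their poses are not given: they have to be found in the camera images.
- cabinet: fixed grey steel cabinet (all in mm), 140 deep x 426 wide x 120 high, clear roof, three clear framed doors on a double track along its y. Origin: centre of underside; +x to its back, +y to its left end as the robot sees it. Bays: left and right (centres y = +146, -146), each behind an end door (135 wide, rear track, x = -36), and one behind the middle door (180 wide, front track, x = -57)
- left_tab (a point): left end door's pull tab (all in mm): upright, 10 thick (x) x 24 wide (y) near the door's outer edge, rising 45 above the track to 165 above the bench. The point is inside it on its centre line, 160 above the bench; in the cabinet's y at +182 with the door shut (may start up to 15 ajar), at +62 at its stop, fully behind the middle door. 1.5 N friction, stays where left
- right_tab (a point): the same tab of the right end door: in the cabinet's y at -182 with the door shut (may start up to 15 mm ajar), at -62 at its stop, fully behind the middle door
- middle_top (a point): middle of the top edge of the middle door, 117 mm above the bench; the door stands about central (y = 0) and can slide either way in the front track. No tab on top, only a small bow pull on its front face
- tape_measure: pocket tape measure, rounded case 39 x 76 x 58 mm high, standing in the left or the right bay, seen through door and roof; origin at the centre of its underside. The other end bay holds a round cup wheel (74 mm), the middle bay a rubbing stone

How it is judged:
By the outcome, as a careful person would: the job done as asked, in the order asked, and still so for the second after the job is handed in, with the robot touching nothing.
It also fails if it takes over 40 s, if anything falls off the work surface, if the arm or the gripper's body presses on something with over 40 N, if the wrist force passes 120 N, or if a joint passes its speed limit or range.

## Robot

A 7-joint arm with a two-finger parallel gripper is mounted at the origin on a cart in front of the work surface, level with it; the furniture and walls round the work are solid. World frame = base frame: x ahead of the robot, y to its left, z up, the work surface at z = 0. Lengths are in m, angles in rad, forces in N, time in s.
With the tool pointing down it reaches from about 0.425 to 0.875 m from the base axis. Payload 4.7 kg.
Tool frame: the origin (TCP) lies midway between the tips of the shut fingers; the grasp point (between the pads) lies 19 mm behind it (ctrl.grip_point_offset is the distance from the TCP to the grasp point, in m); z points along the fingers, y is the line along which they close (so a half turn about z gives the same grasp; the last joint's range is limited). The gripper opens to 87 mm and grips with 3 to 60 N. Pads are 19 mm wide; open, the fingers measure 117 mm over their backs; the gripper's body (75 mm by 190 mm) begins 51 mm behind the grasp point.
Start: joints at [-1.218, 0.321, -0.07, 1.45, 0.023, 1.371, -0.057], TCP at [0.216, 0.613, 0.223] pointing down, gripper open.
Joint ranges: [-2.86, 2.86], [-0.3, 2.09], [-1.38, 1.24], [0.06, 2.45], [-1.56, 4.7], [0.09, 2.05], [-2.69, 2.69]. Speed limits (rad/s): [2.57, 2.57, 3.14, 3.14, 3.14, 3.14, 3.14].

## Interface

Orientations are given as a rotation vector (axis times angle).
In Python, from bench import ctrl gives the robot as it stands.
- The arm moves only by the tool move_arm, never from a script. Its argument "increments" is text: rows parted by semicolons, each of 7 numbers parted by spaces: the shift along the world's x, y, z in mm, then the turn, a rotation vector about the world's x, y, z in degrees, then the closure in counts, from 0 (fully open) to 255 (shut). A call has exactly 8 rows; each row shifts and turns the commanded pose from where the row before left it; what a row does not reach is not made up. A row lasts 1/12 s, in which the tool goes at most 41.7 mm and 7.16 degrees, less where a joint would pass 70% of its speed; a pose out of reach is approached as far as the arm can. A call with a gripper value outside its range is refused whole. The fingers move at their own pace and stop on an object; "grip_force" is the grip in N (left out, the last holds). Time passes only in rows, so rows that do not move let the fingers close, or fill a call up. It gives the time, the measured TCP pose, the force, the opening and the grip force at its end, in the units of the state.
- ctrl.get_state(): the state, without advancing time (a new reading comes with each control period).
- ctrl.get_image(name): name is "scene" or "top"; returns a dict with "frame" (400x640x3 uint8, red, green, blue), "depth" (400x640 float32, m along the optical axis (not along the pixel's ray), 0 where there is no reading), "fx", "fy", "cx", "cy" (pixels), "k1" (the pictures are not rectified: a ray, as slopes to the right and down, at radius r is drawn at 1 + k1 r^2 times it, then the intrinsics apply), "position" and "orientation" of the camera in the world. Camera axes: x right, y down, z forward; pixel columns grow to the right and rows downward; lengths in m; the calibration is good to about 2 mm. A picture is of the moment at which its call begins.
- ctrl.close_job(): hands the job in; it is judged then, once.
Trained networks look in a picture, given as the dict that the camera call returned (one of the last four; its "shot" number tells which), for a name from the list of things; names that differ only in an ending like _2 or _b are one class to them, and where a whole thing is asked for, a point or a joint stands for the part that bears it (a point fixed in the world has none). Each returns a list of dicts, best first, with "score" (0 to 1); they miss things now and then, are a little off and sometimes report something else, mostly with a low value. They report only what shows in the picture. A call takes as long as a camera call.
- ctrl.find_in(target, picture): "centre" ([x, y, z] in m, in world coordinates, good to about 4 mm: the middle of the surface that is visible of it).
- ctrl.silhouettes(target, picture): "region" (400x640 bool, what is visible of it).
The state is a dict: "time": time; "joint_positions": joint angles; "qd": joint speeds; "joint_torque": joint torques, N m; "position": TCP position; "tool_rot": TCP orientation; "ft_force": force on the tool from outside, world axes, zero at the start; "torque": the same for the moment, N m; "grip_width": opening from 0.0 (shut) to 1.0 (fully open); "grip_force": force on a finger pad.
Only numpy, scipy, OpenCV 4.12 (cv2) and the standard library are available. Lean on these libraries where they do the work, as an engineer would, in place of code of your own. Each camera call takes 0.05 s, during which the arm holds its last target. There are 200 camera calls.

## Working session

There is one attempt and no reset: what is moved stays moved. The work goes in short steps, Python scripts to look and compute and a tool call to move; the robot and the scene stay as the last step left them, time stands still between calls to the robot, and variables do not carry over. Pictures are saved under pics/ and viewed, at most 10 in all, crops included, and the job is handed in when it is done.

Besides the shell and the picture viewer there is one more tool, called in YAML: its name, and indented under it one key for each argument. move_arm: Moves the arm, as the interface text tells. Its arguments: {"type":"object","properties":{"increments":{"type":"string"},"grip_force":{"type":"number"}},"required":["increments"]}

```bash
mkdir -p pics; python3 - <<'E'
from bench import ctrl
import cv2,numpy as np
s=ctrl.get_state();print(s['time'],s['position'],s['tool_rot'])
for n in("scene","top"):
    p=ctrl.get_image(n);cv2.imwrite(f'pics/{n}0.png',p['frame'][:,:,::-1])
    print(n,np.round(p['position'],3))
    for t in("tape_measure","left_tab","right_tab","middle_top","cabinet"):
        print(t,[(np.round(d['centre'],3).tolist(),round(d['score'],2)) for d in ctrl.find_in(t,p)[:3]])
E
```

```text
0.0 [0.21588097 0.61251269 0.22148065] [-5.29538400e-01 -3.09639767e+00  2.95084507e-03]
scene [ 0.311 -0.699  0.728]
tape_measure []
left_tab [([0.456, -0.016, 0.111], 0.88)]
right_tab [([0.478, -0.318, 0.111], 0.69)]
middle_top [([0.448, -0.189, 0.064], 0.77)]
cabinet [([0.497, -0.252, 0.117], 0.68)]
top [ 0.393 -0.125  0.955]
tape_measure []
left_tab [([0.46, -0.036, 0.118], 0.88)]
right_tab [([0.476, -0.311, 0.114], 0.87)]
middle_top [([0.451, -0.179, 0.113], 0.83)]
cabinet [([0.498, -0.173, 0.121], 0.86)]
```

View pics/scene0.png

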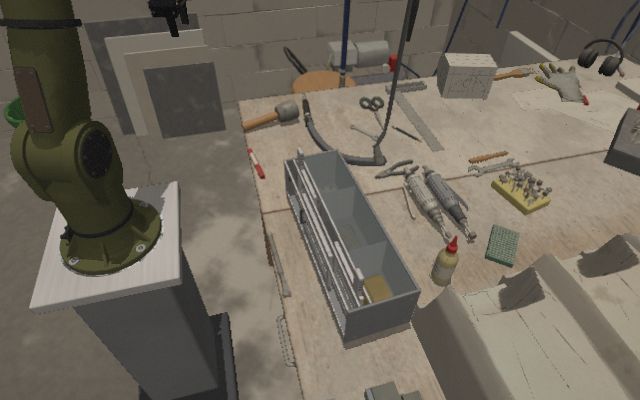

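View pics/top0.png

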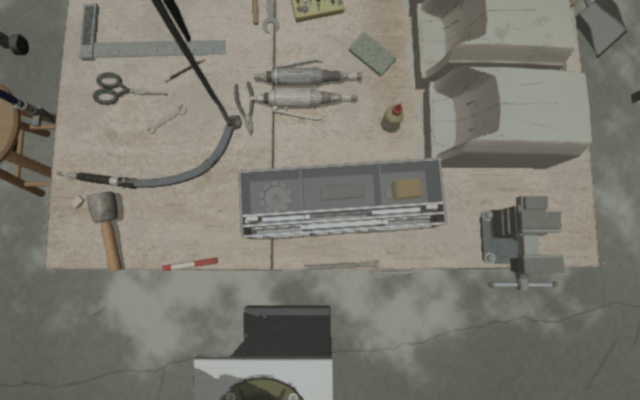

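The round cup wheel is in the left bay (top view, 272,195) and the yellow tape measure is in the right bay (408,188), so the right end door is the one to slide. Next I'll locate the tabs by height and check the route for tall obstacles.

```bash
cat > h.py <<'E'
import numpy as np,cv2
from scipy.spatial.transform import Rotation as R
def cloud(p):
    h,w=p['depth'].shape
    K=np.array([[p['fx'],0,p['cx']],[0,p['fy'],p['cy']],[0,0,1.]])
    uv=np.stack(np.meshgrid(np.arange(w),np.arange(h)),-1).reshape(-1,1,2).astype(float)
    n=cv2.undistortPoints(uv,K,np.array([p['k1'],0,0,0.])).reshape(h,w,2)
    z=p['depth'];c=np.dstack([n[...,0]*z,n[...,1]*z,z])
    o=np.array(p['orientation']);M=o if o.shape==(3,3) else (R.from_rotvec(o).as_matrix() if o.size==3 else R.from_quat(o).as_matrix())
    P=c@M.T+p['position'];P[z==0]=np.nan
    return P
E
python3 - <<'E'
from bench import ctrl
from h import *
for n in("scene","top"):
    p=ctrl.get_image(n);P=cloud(p)
    x,y,z=P[...,0],P[...,1],P[...,2]
    print(n,np.shape(p['orientation']),'bench z',np.nanmedian(z[(x>.45)&(x<.8)]) )
    m=(x>.38)&(x<.62)&(y>-.45)&(y<.1)&(z>.13)&(z<.2)
    k,l,st,c=cv2.connectedComponentsWithStats(m.astype(np.uint8))
    for i in range(1,k):
        if st[i,4]>2: q=P[l==i];print(st[i],np.round(np.median(q,0),3),np.round(q.min(0),3),np.round(q.max(0),3))
    m=(x>.3)&(z>.18)&(x<1.)&(abs(y)<.8)
    k,l,st,c=cv2.connectedComponentsWithStats(m.astype(np.uint8))
    for i in range(1,k):
        if st[i,4]>8: q=P[l==i];print('tall',st[i],np.round(q.min(0),3),np.round(q.max(0),3))
    # end/back wall rim
    m=(x>.4)&(x<.65)&(y>-.42)&(y<.06)&(z>.108)&(z<.13)
    q=P[m][:,:2].astype(np.float32);print(len(q),cv2.minAreaRect(q))
    if n=="top":
        cv2.imwrite('pics/crop1.png',cv2.resize(p['frame'][145:250,225:460,::-1],None,fx=3.4,fy=3.4,interpolation=cv2.INTER_CUBIC))
    else: cv2.imwrite('pics/crop2.png',cv2.resize(p['frame'][140:345,270:430,::-1],None,fx=2.9,fy=2.9,interpolation=cv2.INTER_CUBIC))
E
```

```text
scene (3,) bench z 0.0638681586549874
[297 147   7  18  99] [ 0.455 -0.006  0.152] [ 0.451 -0.011  0.131] [0.463 0.012 0.168]
[353 268  11  23 185] [ 0.477 -0.355  0.158] [ 0.474 -0.362  0.13 ] [ 0.484 -0.338  0.168]
[431 286  33  35 539] [ 0.598 -0.435  0.165] [ 0.589 -0.45   0.13 ] [ 0.616 -0.413  0.189]
tall [343   0   7  28 161] [0.751 0.606 0.181] [0.772 0.626 0.27 ]
tall [387   0  32 112 792] [0.705 0.064 0.18 ] [0.729 0.094 0.449]
tall [ 545  234   95  130 4095] [ 0.801 -0.603  0.18 ] [ 0.962 -0.4    0.195]
tall [  446   266   182   134 10772] [ 0.602 -0.638  0.18 ] [ 0.762 -0.419  0.194]
9706 ((0.5053219795227051, -0.1935819685459137), (0.14216166734695435, 0.46318870782852173), 3.879216194152832)
top (3,) bench z 0.0029672648713157113
[454 136  29  20 347] [ 0.601 -0.43   0.161] [ 0.591 -0.45   0.13 ] [ 0.616 -0.41   0.19 ]
[421 204  17   7  98] [ 0.479 -0.345  0.163] [ 0.475 -0.36   0.13 ] [ 0.485 -0.335  0.168]
[246 216  15   7  88] [0.457 0.002 0.164] [ 0.453 -0.009  0.131] [0.463 0.014 0.169]
tall [ 151    0   63   95 1241] [0.705 0.065 0.18 ] [0.729 0.093 0.475]
tall [ 454    0  116   49 3897] [ 0.802 -0.66   0.18 ] [ 0.917 -0.405  0.195]
tall [ 464   66  118   78 6008] [ 0.603 -0.663  0.18 ] [ 0.764 -0.421  0.195]
11446 ((0.5154992341995239, -0.1930503249168396), (0.16054682433605194, 0.4620611071586609), 3.9200048446655273)
```

View pics/crop1.png

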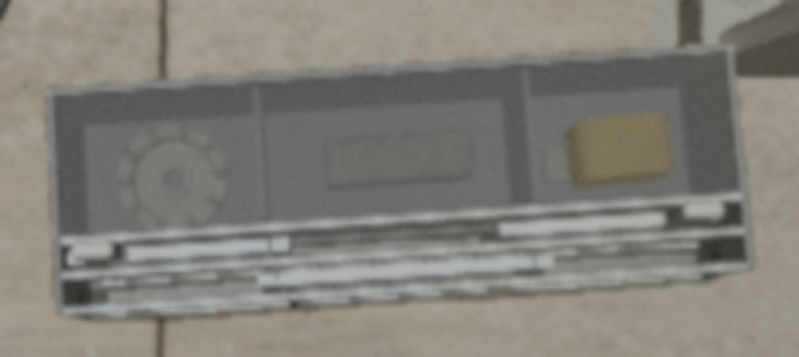

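View pics/crop2.png

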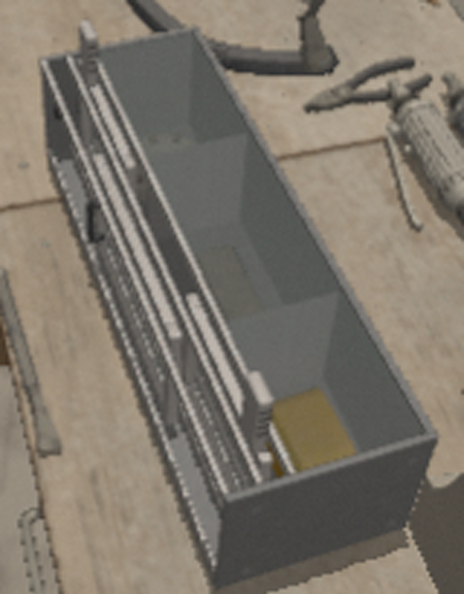

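The right door's tab tops out at about (0.480, -0.348, 0.168), and the left tab is at about (0.457, 0.002). They are 351 mm apart against 364 mm shut, so a door is slightly ajar. Cabinet yaw is about 3.8°. I'll move the arm over at z≈0.235, inside the pole.

move_arm:
  increments: "20 -32 2 0 0 2.9 0;20 -32 2 0 0 2.9 0;20 -32 2 0 0 2.9 0;20 -32 2 0 0 2.9 0;20 -32 2 0 0 2.9 0;20 -32 2 0 0 2.9 0;20 -32 2 0 0 2.9 0;20 -32 2 0 0 2.9 0"

```text
time: 1.37
position: [0.3768, 0.3554, 0.239]
tool_rot: [-0.108, 3.139, 0.001]
ft_force: [0.2, 0.6, -0.0]
grip_width: 1.002
grip_force: 0.0
```

```bash
python3 - <<'E'
from bench import ctrl
from h import *
p=ctrl.get_image("top");P=cloud(p).reshape(-1,3);P=P[~np.isnan(P[:,0])]
a=np.deg2rad(3.8);ex=np.array([np.cos(a),np.sin(a)]);ey=np.array([-np.sin(a),np.cos(a)])
q=P[(P[:,2]>.105)&(P[:,2]<.13)];u=q[:,:2]@ex;v=q[:,:2]@ey
# rim y-extents in depth bands, x-extents
for lo,hi in((.46,.5),(.50,.54),(.54,.575)):
    w=v[(u>lo)&(u<hi)&(v>-.46)&(v<.1)];print(lo,np.round(np.percentile(w,[0,1,99,100]),4))
w=u[(v>-.35)&(v<0)&(u>.35)&(u<.65)];print('x',np.round(np.percentile(w,[0,1,99,100]),4))
q=P[(P[:,2]>.14)&(P[:,2]<.18)&(P[:,0]<.5)&(P[:,0]>.42)]
for s in((-.4,-.3),(-.05,.05)):
    k=q[(q[:,1]>s[0])&(q[:,1]<s[1])&(q[:,2]>.155)];print('tab',len(k),np.round(k.mean(0),4), np.ptp(k[:,:2]@ey), 'v mid',(k[:,:2]@ey).mean(),'u',(k[:,:2]@ex).mean())
s=ctrl.get_state();print(s['time'],s['position'],s['tool_rot'],s['joint_positions'])
E
```

```text
0.46 [-4.218e-01 -4.171e-01  2.000e-04  4.400e-03]
0.5 [-0.4218 -0.417  -0.0005  0.0042]
0.54 [-0.4584 -0.4496 -0.0005  0.0037]
x [0.4222 0.4237 0.5618 0.5643]
tab 70 [ 0.4798 -0.347   0.1634] 0.02402483944931194 v mid -0.37805116484748463 u 0.4557147066471568
tab 69 [0.4582 0.0028 0.1646] 0.023816850739677247 v mid -0.027563060854117503 u 0.4573420108213671
1.4167 [0.38295152 0.34728382 0.23968551] [-0.09445728  3.13622274 -0.00574775] [-0.87927936  0.02851574  0.08939694  1.75599932  0.00289208  1.35685758
  0.84048191]
```

move_arm:
  increments: "9 -37 0 0 0 0 0;9 -37 0 0 0 0 0;9 -37 0 0 0 0 0;9 -37 0 0 0 0 0;9 -37 0 0 0 0 0;9 -37 0 0 0 0 0;9 -37 0 0 0 0 0;9 -37 0 0 0 0 0"

```text
time: 2.08
position: [0.4482, 0.0594, 0.239]
tool_rot: [-0.104, 3.139, 0.001]
ft_force: [0.4, 0.6, 0.1]
grip_width: 1.001
grip_force: 0.0
```

move_arm:
  increments: "3 -38 0 0 0 0 0;3 -38 0 0 0 0 0;3 -38 0 0 0 0 0;3 -38 0 0 0 0 0;3 -38 0 0 0 0 0;3 -38 0 0 0 0 0;3 -38 0 0 0 0 0;3 -38 0 0 0 0 0"

```text
time: 2.75
position: [0.4722, -0.2445, 0.2391]
tool_rot: [-0.104, 3.138, 0.0]
ft_force: [0.5, -0.2, -0.4]
grip_width: 0.997
grip_force: 0.0
```

move_arm:
  increments: "0 -34 0 0 0 0 0;0 -34 0 0 0 0 0;0 -28 0 0 0 0 0;0 0 0 0 0 0 0;0 0 0 0 0 0 0;0 0 0 0 0 0 0;0 0 0 0 0 0 0;0 0 0 0 0 0 0"

```text
time: 3.42
position: [0.4728, -0.3372, 0.2386]
tool_rot: [-0.108, 3.139, 0.002]
ft_force: [0.1, -0.7, -0.0]
grip_width: 1.001
grip_force: 0.0
```

move_arm:
  increments: "7 -10 0 0 0 0 0;0 0 -20 0 0 0 0;0 0 -25 0 0 0 0;0 0 -25 0 0 0 0;0 0 -20 0 0 0 0;0 0 -14 0 0 0 0;0 0 0 0 0 0 0;0 0 0 0 0 0 0"

```text
time: 4.08
position: [0.4793, -0.3483, 0.1347]
tool_rot: [0.105, -3.14, -0.001]
ft_force: [0.2, -1.0, 0.2]
grip_width: 1.004
grip_force: 0.0
```

move_arm:
  increments: "0 0 0 0 0 0 255;0 0 0 0 0 0 255;0 0 0 0 0 0 255;0 0 0 0 0 0 255;0 0 0 0 0 0 255;0 0 0 0 0 0 255;0 0 0 0 0 0 255;0 0 0 0 0 0 255"
  grip_force: 12

```text
time: 4.75
position: [0.4791, -0.3489, 0.1346]
tool_rot: [-0.104, 3.14, 0.0]
ft_force: [0.3, 0.3, 0.5]
grip_width: 0.48
grip_force: 0.0
```

move_arm:
  increments: "0 0 0 0 0 0 255;0 0 0 0 0 0 255;0 0 0 0 0 0 255;0 0 0 0 0 0 255;0 0 0 0 0 0 255;0 0 0 0 0 0 255;0 0 0 0 0 0 255;0 0 0 0 0 0 255"

```text
time: 5.42
position: [0.479, -0.3492, 0.1346]
tool_rot: [-0.104, 3.14, -0.0]
ft_force: [0.4, -2.1, -1.3]
grip_width: 0.272
grip_force: 12.0
```

Gripped at 23.7 mm opening, which matches the 24 mm tab. Sliding now.

move_arm:
  increments: "-0.4 6 0 0 0 0 255;-0.8 12 0 0 0 0 255;-0.8 12 0 0 0 0 255;-0.8 12 0 0 0 0 255;-0.8 12 0 0 0 0 255;-0.8 12 0 0 0 0 255;-0.8 12 0 0 0 0 255;-0.8 12 0 0 0 0 255"

```text
time: 6.08
position: [0.4734, -0.2582, 0.1345]
tool_rot: [-0.104, 3.139, -0.001]
ft_force: [2.8, -2.6, -3.1]
grip_width: 0.274
grip_force: 12.0
```

move_arm:
  increments: "-0.4 6 0 0 0 0 255;-0.3 4 0 0 0 0 255;-0.2 3 0 0 0 0 255;0 2 0 0 0 0 255;0 1 0 0 0 0 255;0 0 0 0 0 0 255;0 0 0 0 0 0 255;0 0 0 0 0 0 255"

```text
time: 6.75
position: [0.4724, -0.2428, 0.1345]
tool_rot: [-0.104, 3.14, 0.001]
ft_force: [3.8, 0.0, -3.7]
grip_width: 0.273
grip_force: 12.0
```

move_arm:
  increments: "0 1 0 0 0 0 255;0 1 0 0 0 0 255;0 1 0 0 0 0 255;0 1 0 0 0 0 255;0 0 0 0 0 0 255;0 0 0 0 0 0 255;0 0 0 0 0 0 255;0 0 0 0 0 0 255"

```text
time: 7.42
position: [0.4723, -0.2415, 0.1346]
tool_rot: [-0.101, 3.139, -0.006]
ft_force: [5.1, -6.8, -7.9]
grip_width: 0.269
grip_force: 12.0
```

move_arm:
  increments: "0 1 0 0 0 0 255;0 1 0 0 0 0 255;0 1 0 0 0 0 255;0 0 0 0 0 0 255;0 0 0 0 0 0 255;0 0 0 0 0 0 255;0 0 0 0 0 0 255;0 0 0 0 0 0 255"

```text
time: 8.08
position: [0.4722, -0.2415, 0.1346]
tool_rot: [-0.099, 3.138, -0.013]
ft_force: [6.3, -13.4, -12.0]
grip_width: 0.273
grip_force: 12.1
```

It's against the stop: 3 mm more command gave no motion and the force rose. I'll relax, release and rise.

move_arm:
  increments: "0 -2 0 0 0 0 255;0 -2 0 0 0 0 255;0 0 0 0 0 0 255;0 0 0 0 0 0 150;0 0 0 0 0 0 100;0 0 0 0 0 0 100;0 0 0 0 0 0 100;0 0 0 0 0 0 100"

```text
time: 8.75
position: [0.4719, -0.2398, 0.1347]
tool_rot: [0.104, -3.139, -0.001]
ft_force: [0.5, 1.1, -0.8]
grip_width: 0.553
grip_force: 0.0
```

move_arm:
  increments: "0 0 0 0 0 0 100;0 0 0 0 0 0 100;0 0 10 0 0 0 100;0 0 20 0 0 0 100;0 0 25 0 0 0 100;0 0 25 0 0 0 100;0 0 25 0 0 0 100;0 0 25 0 0 0 100"

```text
time: 9.42
position: [0.4719, -0.2401, 0.2666]
tool_rot: [-0.103, 3.139, 0.0]
ft_force: [0.6, 0.4, -0.5]
grip_width: 0.608
grip_force: 0.0
```

move_arm:
  increments: "0 36 5 0 0 0 100;0 36 5 0 0 0 100;0 36 5 0 0 0 100;0 36 5 0 0 0 100;-6 36 0 0 0 0 100;-6 36 0 0 0 0 100;-6 36 0 0 0 0 100;-6 36 0 0 0 0 100"

```text
time: 10.08
position: [0.4476, 0.0495, 0.2857]
tool_rot: [-0.103, 3.138, 0.001]
ft_force: [1.2, -0.5, 1.1]
grip_width: 0.607
grip_force: 0.0
```

move_arm:
  increments: "-6 36 0 0 0 0 100;-6 36 0 0 0 0 100;-6 36 0 0 0 0 100;-6 36 0 0 0 0 100;0 0 0 0 0 0 100;0 0 0 0 0 0 100;0 0 0 0 0 0 100;0 0 0 0 0 0 100"

```text
time: 10.75
position: [0.4247, 0.1906, 0.285]
tool_rot: [-0.1, 3.139, -0.0]
ft_force: [-0.2, 0.1, -0.8]
grip_width: 0.609
grip_force: 0.0
```

```bash
python3 - <<'E'
from bench import ctrl
from h import *
p=ctrl.get_image("top");P=cloud(p).reshape(-1,3);P=P[~np.isnan(P[:,0])]
cv2.imwrite('pics/crop3.png',cv2.resize(p['frame'][145:250,225:460,::-1],None,fx=3.4,fy=3.4,interpolation=cv2.INTER_CUBIC))
a=np.deg2rad(3.8);ey=np.array([-np.sin(a),np.cos(a)])
q=P[(P[:,2]>.155)&(P[:,2]<.18)&(P[:,0]<.5)&(P[:,0]>.42)]
for s in((-.4,-.1),(-.05,.05)):
    k=q[(q[:,1]>s[0])&(q[:,1]<s[1])];print('tab',len(k),np.round(k.mean(0),4),np.round(k[:,:2].dot(ey).mean()+.2088,4))
s=ctrl.get_state();print(s['time'],s['position'],s['ft_force'])
E
```

```text
tab 64 [ 0.473  -0.2394  0.1639] -0.0614
tab 68 [0.4582 0.003  0.1646] 0.1814
10.8 [0.42469591 0.19058043 0.28500022] [ 0.00852558 -0.17359875  0.13273064]
```

View pics/crop3.png

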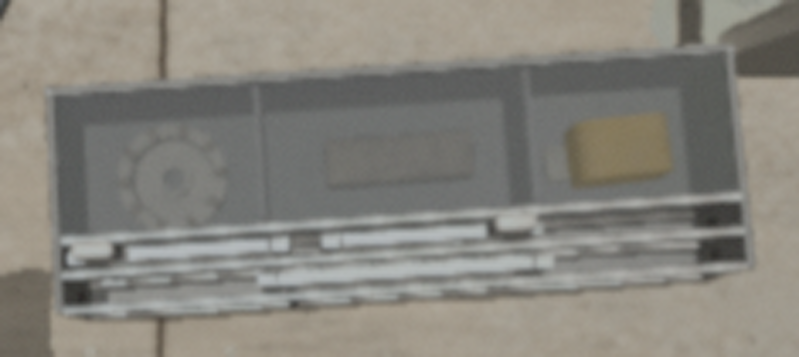

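The picture shows the right tab at its stop (crop 515,222; cabinet y = -61 mm). The left tab (90,250), the middle door (260–550,268) and the tape measure (620,148) are unchanged.

```bash
python3 -c "
from bench import ctrl
print(ctrl.close_job())"
```

```text
the job is handed in; nothing more can be done
None
```

The right end door, in front of the tape measure, is slid to its stop fully behind the middle door; the other doors and the tape measure are where they were, and the job is handed in.

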